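# Change the casting in the drilling unit and make its part-present switch

### The arm

A 7-joint arm with a two-finger parallel gripper is mounted at the origin on the work surface. World frame = base frame: x ahead of the robot, y to its left, z up, the work surface at z = 0. Lengths are in mm, angles in rad, forces in N, time in s.
With the tool pointing down it reaches from about 400 to 875 mm from the base axis. Payload 4.4 kg.
Tool frame: the origin (TCP) lies midway between the tips of the shut fingers; the grasp point (between the pads) lies 19 mm behind it (ctrl.pinch_z is the distance from the TCP to the grasp point, in mm); z points along the fingers, y is the line along which they close (so a half turn about z gives the same grasp; the last joint's range is limited). The gripper opens to 85 mm and grips with 20 to 120 N. Pads are 22 mm wide; open, the fingers measure 114 mm over their backs; the gripper's body (76 mm by 85 mm) begins 54 mm behind the grasp point. The pads swing forward as they close: fully open they stand 13 mm farther back than shut.
Start: joints at [-1.178, 0.628, 0.038, 1.517, -0.027, 0.996, -0.02], TCP at [287.847, 582.805, 231.313] pointing down, gripper open.
Joint ranges: [-3.06, 3.06], [-0.37, 2.12], [-1.25, 1.32], [0.18, 2.47], [-1.1, 4.24], [0.23, 1.98], [-2.94, 2.94]. Speed limits (rad/s): [2.57, 2.57, 3.14, 3.14, 3.14, 3.14, 3.14].

### API

Orientations are given as [roll, pitch, yaw] about the fixed x, y, z axes, in that order (R = Rz(yaw) Ry(pitch) Rx(roll)).
In Python, from cell import read_state, cams, order, ctrl gives the robot as it stands.
- The arm moves only by the tool move_arm, never from a script. Its argument "targets" is text: rows parted by semicolons, each of 7 numbers parted by spaces: the gripper's target within -1 to 1 (fully open at 1, half-way at 0, shut at -1), then the shift along the tool's x, y, z in cm, then the turn, a rotation vector about the tool's x, y, z in degrees. A call has 1 to 5 rows; each row shifts and turns the commanded pose from where the row before left it, along the tool's axes as they then stand; what a row does not reach is not made up. A row lasts 1/12 s, in which the tool goes at most 41.7 mm and 7.16 degrees, less where a joint would pass 70% of its speed; a pose out of reach is approached as far as the arm can. A call with a gripper value outside its range is refused whole. The fingers move at their own pace and stop on an object; the grip force is fixed at half the most. Time passes only in rows, so rows that do not move let the fingers close. It gives the time, the measured TCP pose, the force, the opening and the grip force at its end, in the units of the state.
- read_state(): the state, without advancing time (a new reading comes with each control period).
- cams.get_image(name): name is "scene" or "top" or "wrist"; returns a dict with "color" (480x640x3 uint8, red, green, blue), "fovy" (degrees; the focal length in pixels is half the picture's height over the tangent of half this angle, whatever the lens; pixels are square), "cx", "cy" (the principal point, pixels), "rvec" (rotation vector, rad) and "tvec" (3), from world to camera coordinates, as OpenCV has them. Camera axes: x right, y down, z forward; pixel columns grow to the right and rows downward; lengths in mm; the calibration is good to about 2 mm. The wrist camera is an equidistant fisheye: a pixel r from the principal point sees the ray r / f radians off the axis. A picture is of the moment at which its call begins. There is no depth.
- order.finish_job(): hands the job in; it is judged then, once.
The state is a dict: "clock": time; "qpos": joint angles; "qd": joint speeds; "tau": joint torques, N m; "eef_pos": TCP position; "tool_rot": TCP orientation; "force": force on the tool from outside, world axes, zero at the start; "torque": the same for the moment, N m; "width": finger opening in mm; "gripper_force": force on a finger pad.
Only numpy, scipy, OpenCV 4.12 (cv2) and the standard library are available. Lean on these libraries where they do the work, as an engineer would, in place of code of your own. Each camera call takes 0.05 s, during which the arm holds its last target. There are 200 camera calls.

### The job

The casting in the drilling unit is done: lift it out and stand it upright, flat on the floor of the shallow steel tray, beside the one already there. Then load the undrilled casting of the same pattern from the plywood board: flat on the four rest pads, hub end in front of the drill, pushed home against the two side pins and the end stop so that its plain end holds the switch lever over, and let go. Set both castings down gently, do not knock the drill, and leave everything else where it is.

Things in the scene. Friction and masses are not known exactly. Their poses are not given: they have to be found in the camera images.
- fixture: drilling unit on a dark slotted steel base plate, fixed: 230 wide in y, 20 thick, x from -80 to 420. Origin: plate's underside below the middle of the nest; x points from the nest to the drill head, y from the nest's hub end to its switch end. Four rest pads, tops at z 45. Two idle air clamps (to z 89) at x -54, y -64 and +60, their arms swung outwards, clear of |y| under 40
- nest (a point): where the origin of a fully home casting lies: fixture x 0, y 0, z 45; axes as the fixture's. A home casting has its own x axis along fixture -y and its y axis along fixture x, its foot touching both side pins and its plain end the end stop. The four rest pads (dia 18) are centred at fixture x -16 and +16, y -40 and +40
- side_pins (a point): fixture x -25, y 0, z 51: midway between the faces of the two upright side pins (dia 12, tops at z 58, at y -32 and +32) that the casting's long side rests against
- end_stop (a point): fixture x -12, y 70, z 51: face of the end stop button (dia 12, faces -y), 6 proud of its block (tops at z 57), that the casting's plain end rests against
- lever (a joint): limit-switch lever at the nest's switch end (rad), arm 38 long on an upright pivot at fixture x 48, y 79. 0: free, its roller 15 proud of the end stop; grows as the roller is pushed to fixture +y; made from 0.3; about 0.4 with a casting against the end stop; ends at 0.75. Spring 0.3 to 0.7 N at the roller: the casting's own friction holds it. Switch body at x 34 to 116, y 72 to 102, top z 44
- roller (a point): centre of the lever's roller (dia 14, z 46 to 56; at fixture x 14, y 62 when free)
- drill: drill head fixed on the base plate, same origin and axes as the fixture: 8 dia bit level along fixture x at fixture y -45, z 79, its tip at x 50, chuck (dia 40) from x 131, housing (to z 169) from x 205
- drilled: the drilled cast aluminium casting, about 0.5 kg, in the nest at the start. Foot 140 x 50 x 12 (x, y, z); upright rib 14 thick in y from x -50 to 26, top at z 50; round upright hub dia 40 at x 45, top at z 56; plain end at x -70. Origin: centre of the foot's underside; balance point at x 11. A cross hole shows in the hub's +y side
- blank: the undrilled casting of the same pattern, same shape, size, weight and axes, without the cross hole; lies on its foot on the plywood board at any heading
- blank_hub (a point): centre of the top of the blank's hub (x 45, z 56)
- blank_end (a point): middle of the blank's plain end face (x -70, z 6)
- tray: shallow steel tray, fixed, 290 x 190 x 22 with 5 walls and floor; long side along its x; origin: centre of its underside
- finished: another drilled casting of the same pattern and axes, standing in the tray across it (along the tray's y); stays
- board: plywood board, fixed, 320 x 180 x 12, long side along its x; origin: centre of its underside; carries the blank and the bush casting
- bush: a different, shorter casting: foot 95 x 50 x 12, hub dia 38 in its middle to z 44, no rib; stays
- spanner: spanner, 180 long, on the bench on the robot's side of the unit; stays
- chipbrush: chip brush, 190 long, on the bench on the robot's side of the unit; stays
- hammer: hammer, 220 long, on the bench beyond; stays
- oilcan: copper oil can, dia 72, spout to 190 high, on the bench beyond; stays
- paste: jar of cutting paste, dia 70, 75 high, on the bench beyond; stays
Not all that is in view belongs to the job. Leave any yellow look-alike of the drilled alone.

How it is judged (in metres and radians):
On the way, in this order (a step that is already met when the one before it is completed fails the run):
1. the drilled casting stands upright on the tray's floor, let go, and the switch lever has sprung back (value of joint lever below 0.1 rad and angle between drilled's own z axis and vertical below 0.06 rad and z of drilled in the frame of tray below 0.009 m and x of drilled in the frame of tray between -0.14 and 0.14 m and y of drilled in the frame of tray between -0.09 and 0.09 m and contact force between drilled and the arm below 0.1 N and contact force between drilled and the fingers below 0.1 N), for 0.2 s.
2. the blank is home in the nest and its plain end holds the switch lever over (value of joint lever above 0.3 rad and z of blank in the frame of nest below 0.003 m and y of blank_end in the frame of nest above 0.066 m and x of blank in the frame of nest below 0.0035 m), for 0.2 s.
At the end, for the whole second after the job is handed in: Blank flat on the four pads (3 mm), hub at the drill, within 3.5 mm of the side pins and 4 mm of the end stop, square within 0.06 rad, lever held at 0.3 rad or more; drilled casting upright on the tray floor inside its walls; both at rest (all of step 2 and z of blank in the frame of nest above -0.003 m and x of blank in the frame of nest above -0.0035 m and y of blank_hub in the frame of nest below -0.038 m and angle between the x axis of blank and the y axis of nest, either way round below 0.06 rad and angle between blank's own z axis and vertical below 0.04 rad and linear speed of each of blank, drilled below 0.01 m/s and angle between drilled's own z axis and vertical below 0.06 rad and z of drilled in the frame of tray below 0.009 m and x of drilled in the frame of tray between -0.14 and 0.14 m and y of drilled in the frame of tray between -0.09 and 0.09 m); the robot touches nothing.
It fails at once if the drill is knocked (over 5 N) (contact force between drill and anything else above 5 N).
It fails at once if a casting is dropped or slammed into the nest or the tray (still faster than 0.4 m/s within 6 mm of its seat) ((z of blank in the frame of nest below 0.006 m and horizontal distance between blank and nest below 0.1 m and linear speed of blank above 0.4 m/s) or (z of drilled in the frame of tray below 0.011 m and horizontal distance between drilled and tray below 0.15 m and linear speed of drilled above 0.4 m/s)).
It fails at once if something else is moved by more than 30 mm (distance of any of finished, bush, spanner, chipbrush, hammer, oilcan, paste from where it was at the start of the episode above 0.03 m).
It also fails if it takes over 70 s, if anything falls off the work surface, if the arm or the gripper's body presses on something with over 40 N, if the wrist force passes 120 N, or if a joint passes its speed limit or range.

## Working session

There is one attempt and no reset: what is moved stays moved. The work goes in short steps, Python scripts to look and compute and a tool call to move; the robot and the scene stay as the last step left them, time stands still between calls to the robot, and variables do not carry over. Pictures are saved under pics/ and viewed, at most 12 in all, crops included, and the job is handed in when it is done.

Besides the shell and the picture viewer there is one more tool, called by a JSON object that holds its "fn" and its "kwargs". move_arm: Moves the arm, as the interface text tells. Its arguments: {"type":"object","properties":{"targets":{"type":"string"}},"required":["targets"]}

```bash
mkdir -p pics; ls; cat > h.py <<'E'
import numpy as np, cv2
from cell import read_state, cams, order, ctrl
from scipy.spatial.transform import Rotation as R
def snap(n,f):
    d=cams.get_image(n); cv2.imwrite('pics/'+f+'.png',d['color'][:,:,::-1])
    d.pop('color'); d={k:np.array(v).tolist() if k!='x' else v for k,v in d.items()}
    import json; json.dump(d,open('pics/'+f+'.json','w'))
def load(f):
    import json; return json.load(open('pics/'+f+'.json'))
def w(c,u,v,z,fish=False):
    f=240/np.tan(np.radians(c['fovy'])/2)
    x,y=(u-c['cx'])/f,(v-c['cy'])/f
    if fish:
        r=np.hypot(x,y); k=np.sin(r)/r if r>1e-9 else 1; ray=np.array([x*k,y*k,np.cos(r)])
    else: ray=np.array([x,y,1.])
    M=R.from_rotvec(np.ravel(c['rvec'])).as_matrix(); t=np.ravel(c['tvec'])
    o=-M.T@t; d=M.T@ray
    return o+d*(z-o[2])/d[2]
def proj(c,P,fish=False):
    f=240/np.tan(np.radians(c['fovy'])/2)
    M=R.from_rotvec(np.ravel(c['rvec'])).as_matrix(); p=M@np.array(P,float)+np.ravel(c['tvec'])
    if fish:
        h=np.hypot(p[0],p[1]); a=np.arctan2(h,p[2]); return c['cx']+f*a*p[0]/h, c['cy']+f*a*p[1]/h
    return c['cx']+f*p[0]/p[2], c['cy']+f*p[1]/p[2]
E
python3 - <<'E'
from h import *
snap('top','top1'); snap('scene','scene1'); print(load('top1'),load('scene1'))
s=read_state(); print(s)
E
```

```text
pics
{'fovy': 46.610063494551284, 'cx': 322.62485898638363, 'cy': 243.78878553673667, 'rvec': [2.123549981429777, -2.151061127880867, 0.18524324115704077], 'tvec': [-1.8456604406852752, 490.18568050715976, 1231.9867659497982]} {'fovy': 45.814304411052866, 'cx': 318.0672705119636, 'cy': 243.14403225553116, 'rvec': [1.8475323204832497, 1.7672444506958669, -0.6192957551531603], 'tvec': [-25.23945370503398, -308.68846181950124, 1662.2226787631841]}
{'clock': 0.1, 'qpos': array([-1.17782943,  0.62928135,  0.03846009,  1.51823968, -0.02699283,
        0.99629106, -0.02000534]), 'qd': array([ 9.12822111e-04, -2.10208870e-03,  1.56063930e-03, -4.16407935e-03,
        2.62948949e-04, -7.44376242e-04, -3.74093922e-05]), 'tau': array([ 4.00888879e-03, -5.64534009e+01,  1.23092003e+00, -1.93973905e+01,
        1.13157326e-02,  5.39120476e-03, -5.51435718e-06]), 'eef_pos': array([287.58885833, 582.31050508, 230.47241635]), 'tool_rot': array([-3.13989196e+00,  3.29671444e-05,  2.68281258e+00]), 'force': array([ 0.0991285 , -0.61823585,  0.1735369 ]), 'torque': array([0.00077401, 0.016838  , 0.01522133]), 'gripper_force': 0.0, 'width': 85.71102451498646}
```

View pics/top1.png

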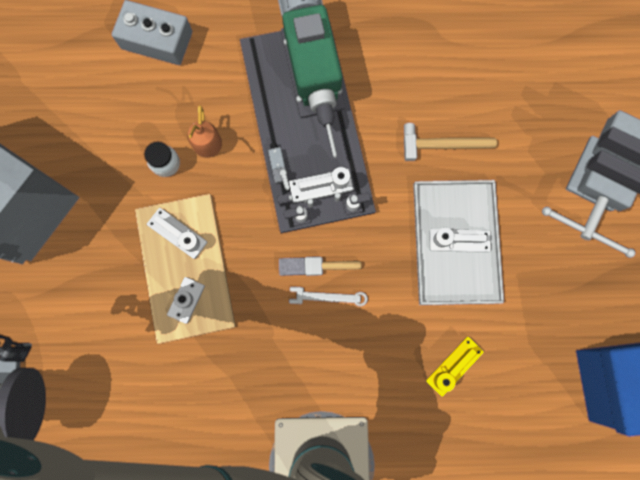

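View pics/scene1.png

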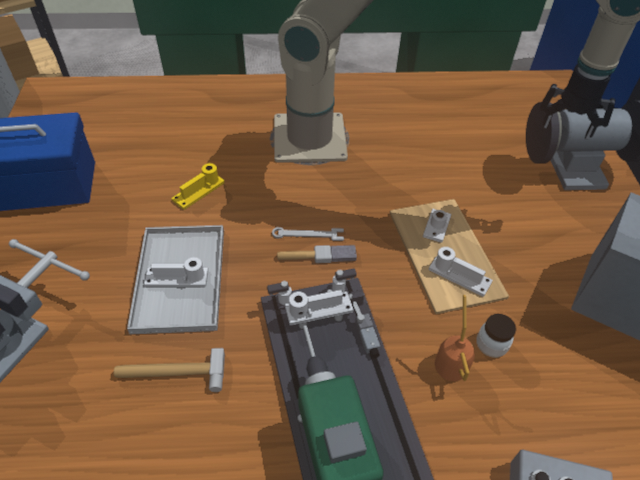

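Top view: drilled at about (320,185), tray (459,242) with finished in its upper middle, blank (177,233), look-alike yellow at (455,366). I'll enlarge.

```bash
python3 - <<'E'
from h import *
a=cv2.imread('pics/top1.png')
def c(x,y,w_,h_,W,H): return cv2.resize(a[y:y+h_,x:x+w_],(W,H),interpolation=cv2.INTER_CUBIC)
A=c(260,155,120,80,600,400)   #5x
B=c(140,195,80,80,400,400) #5x... 
C=c(405,175,100,133,200,266)
o=np.zeros((600,800,3),np.uint8)
o[:320,:480]=c(260,155,120,80,480,320)   # x4
o[:320,480:800]=c(140,195,80,80,320,320) # x4
o[320:600,:420]=c(405,220,105,70,420,280) # x4 tray
o[320:600,420:800]=c(405,172,95,70,380,280) # x4 tray top
cv2.imwrite('pics/comp1.png',o)
E
```

```text
(no output)
```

View pics/comp1.png

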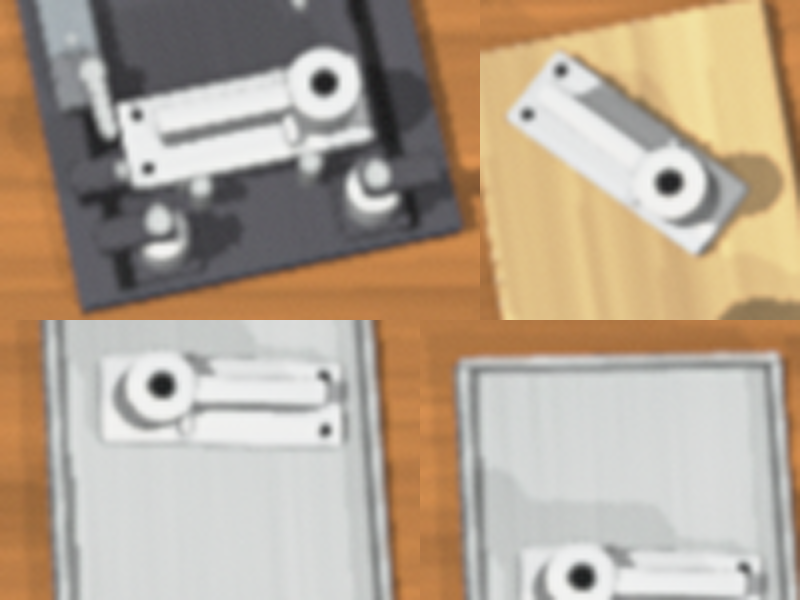

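Composite (4x): drilled hub top at full-res (340.75,175.5), its plain end corners (289.5,180.75)/(294.3,202); blank hub (187,240.5), end corners (160.5,208)/(146.75,224.25); finished hub (445.5,236.3), foot from (430,228.8) to (490.8,251.8); tray upper corners (414.5,182.5),(495,180.75).

```bash
python3 - <<'E'
from h import *
c=load('top1'); np.set_printoptions(precision=1,suppress=True)
P={'dhub':(340.75,175.5,101),'de1':(289.5,180.75,57),'de2':(294.25,202,57),'fx1':(280.75,233,20),'fx2':(375.5,212.5,20),
'bhub':(187,240.5,68),'be1':(160.5,208,24),'be2':(146.75,224.25,24),'bh1':(206.75,242,24),'bh2':(195,258.75,24),
'tr1':(414.5,182.5,22),'tr2':(495,180.75,22),'tr3':(503,302.5,22),'tr4':(420.5,303.5,22),'fhub':(445.5,236.25,61),'ff1':(430.5,228.75,17),'ff2':(430,250.5,17),'ff3':(490.75,251.75,17)}
q={k:w(c,*v) for k,v in P.items()}
for k in q: print(k,q[k])
for n,h,a,b in (('drilled','dhub','de1','de2'),('blank','bhub','be1','be2')):
    e=(q[a]+q[b])/2; d=(q[h]-e)[:2]; L=np.hypot(*d); print(n,'L',L,'(115)','yaw',np.degrees(np.arctan2(d[1],d[0])),'orig',e[:2]+d/L*(70*L/115),'w',np.linalg.norm(q[a]-q[b]))
d=q['fx2']-q['fx1'];print(np.linalg.norm(d),'230',np.degrees(np.arctan2(d[1],d[0])))
print(np.linalg.norm(q['tr1']-q['tr2']),np.linalg.norm(q['tr1']-q['tr4']),np.linalg.norm(q['tr2']-q['tr3']))
print('tray c',sum(q['tr%d'%i] for i in (1,2,3,4))/4)
s=read_state(); print(R.from_euler('xyz',s['tool_rot']).as_matrix())
E
```

```text
dhub [633.4 -50.  101. ]
de1 [635.3  66.1  57. ]
de2 [585.   55.5  57. ]
fx1 [520.3  88.9  20. ]
fx2 [ 566.5 -133.4   20. ]
bhub [496.8 295.   68. ]
be1 [582.5 369.5  24. ]
be2 [544.1 400.1  24. ]
bh1 [500.5 259.8  24. ]
bh2 [461.7 286.   24. ]
tr1 [ 637.6 -227.5   22. ]
tr2 [ 639.6 -418.5   22. ]
tr3 [ 352.3 -418.2   22. ]
tr4 [ 352.5 -229.6   22. ]
fhub [ 500.5 -285.4   61. ]
ff1 [ 526.7 -261.4   17. ]
ff2 [ 475.2 -257.9   17. ]
ff3 [ 470.5 -399.2   17. ]
drilled L 113.2318004158907 (115) yaw -78.16997553179733 orig [624.3  -6.7] w 51.41439226404831
blank L 111.70828984441962 (115) yaw -126.54411385326574 orig [522.8 330.1] w 49.060486267211814
226.99379351465663 230 -78.25724582967975
190.9846929047101 285.113385540177 287.3065426489407
tray c [ 495.5 -323.5   22. ]
[[-0.9  0.4 -0. ]
 [ 0.4  0.9 -0. ]
 [-0.  -0.  -1. ]]
```

```bash
cat >> h.py <<'E'
def plan(g,*T,p=None,n=None):
    """rows from current pose to targets (x,y,z,yawdeg[,rows])"""
    s=read_state(); pos=np.array(s['eef_pos']) if p is None else np.array(p[:3],float); yaw=np.degrees(s['tool_rot'][2]) if p is None else p[3]
    rows=[]
    for t in T:
        dy=(t[3]-yaw+180)%360-180; D=np.array(t[:3])-pos
        k=int(max(np.ceil(np.linalg.norm(D)/40),np.ceil(abs(dy)/7),1)) if len(t)<5 else t[4]
        for i in range(k):
            m=k-i; dy=(t[3]-yaw+180)%360-180
            M=(R.from_euler('z',yaw,degrees=True)*R.from_euler('x',180,degrees=True)).as_matrix()
            d=np.round(M.T@((np.array(t[:3])-pos)/m)/10,2); a=round(dy/m,1)
            pos=pos+M@d*10; yaw+=a
            rows.append('%g %g %g %g 0 0 %g'%(g,d[0],d[1],d[2],-a+0))
    for i in range(0,len(rows),5): print('; '.join(rows[i:i+5]))
    print('end',pos,yaw)
def fx(x,y,N=(624.3,-6.7),a=11.8):
    c,s=np.cos(np.radians(a)),np.sin(np.radians(a)); return N[0]+c*x-s*y, N[1]+s*x+c*y
E
python3 - <<'E'
from h import *
plan(1,(*fx(-0,-5),235,101.8))
E
```

```text
1 -3.14 -2.13 -0.03 0 0 2.9; 1 -3.25 -1.97 -0.02 0 0 2.9; 1 -3.34 -1.8 -0.03 0 0 2.9; 1 -3.43 -1.63 -0.02 0 0 2.9; 1 -3.51 -1.45 -0.03 0 0 2.9
1 -3.58 -1.27 -0.02 0 0 2.9; 1 -3.64 -1.09 -0.03 0 0 2.9; 1 -3.69 -0.9 -0.02 0 0 2.9; 1 -3.73 -0.72 -0.03 0 0 2.9; 1 -3.76 -0.53 -0.02 0 0 2.9
1 -3.78 -0.34 -0.03 0 0 2.9; 1 -3.79 -0.14 -0.02 0 0 2.9; 1 -3.79 0.05 -0.03 0 0 2.9; 1 -3.79 0.24 -0.02 0 0 2.8; 1 -3.77 0.42 -0.03 0 0 2.9
1 -3.74 0.61 -0.02 0 0 2.8; 1 -3.71 0.8 -0.03 0 0 2.9; 1 -3.66 0.98 -0.02 0 0 2.8
end [625.29772254 -11.58026304 234.97241635] 101.81383781381608
```

{"fn": "move_arm", "kwargs": {"targets": "1 -3.1 -2.1 0 0 0 2.9; 1 -3.2 -2 0 0 0 2.9; 1 -3.3 -1.8 0 0 0 2.9; 1 -3.4 -1.6 0 0 0 2.9; 1 -3.5 -1.5 0 0 0 2.9"}}

```text
clock: 0.52
eef_pos: [380.3, 416.7, 231.0]
tool_rot: [-3.141, 0.0, 2.428]
force: [0.4, -0.1, 0.8]
width: 85.6
gripper_force: 0.0
```

{"fn": "move_arm", "kwargs": {"targets": "1 -3.6 -1.3 0 0 0 2.9; 1 -3.6 -1.1 0 0 0 2.9; 1 -3.7 -0.9 0 0 0 2.9; 1 -3.7 -0.7 0 0 0 2.9; 1 -3.8 -0.5 0 0 0 2.9"}}

```text
clock: 0.93
eef_pos: [474.3, 251.7, 231.1]
tool_rot: [-3.141, -0.0, 2.174]
force: [1.0, 0.1, 0.1]
width: 85.2
gripper_force: 0.0
```

{"fn": "move_arm", "kwargs": {"targets": "0 -3.8 -0.3 0 0 0 2.9; 0 -3.8 -0.1 0 0 0 2.9; 0 -3.8 0 0 0 0 2.9; 0 -3.8 0.2 0 0 0 2.9; 0 -3.8 0.4 0 0 0 2.9"}}

```text
clock: 1.35
eef_pos: [568.1, 86.0, 231.0]
tool_rot: [-3.141, -0.0, 1.921]
force: [0.9, 0.9, -0.4]
width: 42.4
gripper_force: 0.0
```

{"fn": "move_arm", "kwargs": {"targets": "0 -3.7 0.6 0 0 0 2.8; 0 -3.7 0.8 0 0 0 2.8; 0 -3.7 1 0 0 0 2.8; 0 0 0 0 0 0 0; 0 0 0 0 0 0 0"}}

```text
clock: 1.77
eef_pos: [624.2, -14.5, 230.7]
tool_rot: [-3.141, 0.001, 1.772]
force: [-0.1, 0.5, 0.2]
width: 42.7
gripper_force: 0.0
```

```bash
python3 - <<'E'
from h import *
snap('wrist','w1'); print(load('w1')); s=read_state(); print(s['eef_pos'],np.degrees(s['tool_rot']),s['width'])
a=cv2.imread('pics/w1.png'); 
c=load('w1'); print(proj(c,(*fx(0,0),101),True))
cv2.imwrite('pics/w1b.png',cv2.resize(a,(800,600)))
E
```

```text
{'fovy': 65.70646984690485, 'cx': 320.7940800495677, 'cy': 239.23253087524438, 'rvec': [-2.825216062932963, -0.28448171427881525, -0.041282716668831904], 'tvec': [-608.040198641081, -170.99579915787334, 339.2695890586838]}
[623.53812683 -11.66018438 230.572932  ] [-1.79918882e+02 -3.69300159e-02  1.01729932e+02] 42.86084667059921
(np.float64(323.79074073240787), np.float64(218.5640761542405))
```

View pics/w1b.png

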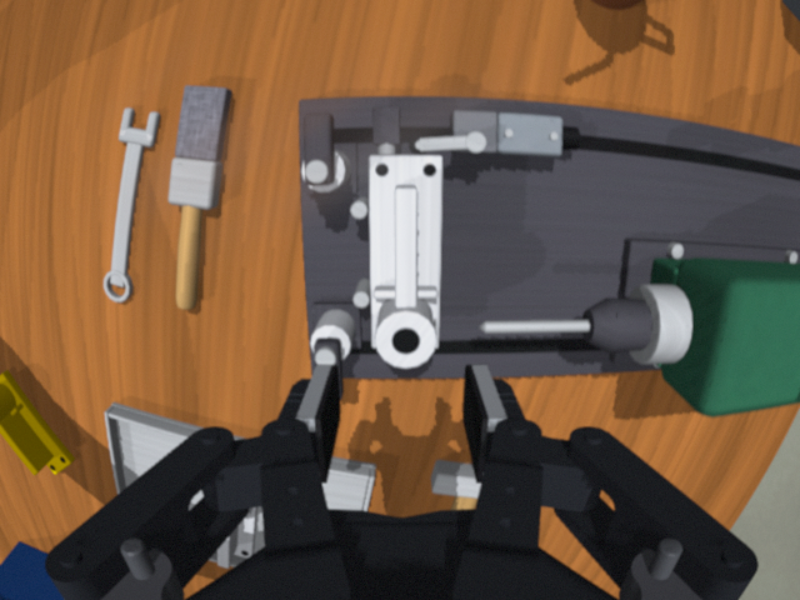

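Wrist view (scale 1.25): hub top at (406,340), plain-end corners (369,156),(442,156), side pins (359,210),(361,299), bit tip (482,327).

```bash
python3 - <<'E'
from h import *
np.set_printoptions(precision=1,suppress=True)
c=load('w1'); g=lambda u,v,z:w(c,u/1.25,v/1.25,z,True)
h=g(406,340,101);a=g(369,156,57);b=g(442,156,57);p1=g(359,210,58);p2=g(361,299,58);t=g(482,327,79)
r1=g(406,187,95)
e=(a+b)/2;d=(h-e)[:2];L=np.hypot(*d);print(h,a,b,e,'L',L,np.degrees(np.arctan2(d[1],d[0])),np.linalg.norm(a-b),'O',e[:2]+d/L*70*L/115)
d=p2-p1;L=np.hypot(*d[:2]);print(L,np.degrees(np.arctan2(d[1],d[0])));u=d[:2]/L
print('nest from pins',(p1+p2)[:2]/2+31*np.array([-u[1],u[0]]))
print('tip',t,fx(50,-45),'rib end',r1)
E
```

```text
[633.9 -49.3 101. ] [586.9  57.8  57. ] [635.   67.6  57. ] [610.9  62.7  57. ] L 114.31821431710833 -78.41159304836457 49.11887235464155 O [624.9  -5.5]
63.598220166811174 -78.45166827534499
nest from pins [624.   -4.7]
tip [685.1 -38.6  79. ] (np.float64(682.4456917709648), np.float64(-40.52422990218631)) rib end [614.7  44.1  95. ]
```

```bash
sed -i 's/N=(624.3,-6.7),a=11.8/N=(624.6,-5.6),a=11.6/' h.py; python3 - <<'E'
from h import *
x=fx(0,-5)
plan(0,(*x,110,101.6),(*x,64,101.6,2))
E
```

```text
0 0.02 0.06 3.01 0 0 0; 0 0.02 0.06 3.02 0 0 0; 0 0.02 0.05 3.01 0 0 0.1; 0 0.01 0.06 3.02 0 0 0; 0 0 -0 2.3 0 0 0
0 0 -0 2.3 0 0 0
end [625.64816906 -10.50820553  63.972932  ] 101.62993243118976
```

{"fn": "move_arm", "kwargs": {"targets": "0 0.02 0.05 3 0 0 0; 0 0.02 0.05 3 0 0 0; 0 0.02 0.06 3 0 0 0.1; 0 0.01 0.06 3 0 0 0; 0 0 0 2 0 0 0"}}

```text
clock: 2.23
eef_pos: [623.8, -6.9, 88.4]
tool_rot: [-3.138, -0.003, 1.779]
force: [-0.4, 0.6, 0.5]
width: 42.5
gripper_force: 0.0
```

{"fn": "move_arm", "kwargs": {"targets": "0 0 0 2 0 0 0; 0 0 0 0.6 0 0 0; 0 0 0 0 0 0 0; 0 0 0 0 0 0 0"}}

```text
clock: 2.57
eef_pos: [626.0, -8.8, 65.8]
tool_rot: [3.141, -0.001, 1.777]
force: [-0.1, -0.8, -0.8]
width: 42.4
gripper_force: 0.0
```

{"fn": "move_arm", "kwargs": {"targets": "-1 0 0 0 0 0 0; -1 0 0 0 0 0 0; -1 0 0 0 0 0 0; -1 0 0 0 0 0 0; -1 0 0 0 0 0 0"}}

```text
clock: 2.98
eef_pos: [626.8, -9.9, 66.9]
tool_rot: [3.139, 0.0, 1.775]
force: [-0.8, 0.3, 7.1]
width: 13.3
gripper_force: 59.8
```

{"fn": "move_arm", "kwargs": {"targets": "-1 0 0 -0.3 0 0 0; -1 0 0 -1 0 0 0; -1 0 0 -2 0 0 0; -1 0 0 -3 0 0 0; -1 0 0 -3 0 0 0"}}

```text
clock: 3.4
eef_pos: [624.5, -9.9, 158.6]
tool_rot: [-3.138, -0.001, 1.775]
force: [1.1, 0.0, -3.7]
width: 13.2
gripper_force: 59.3
```

```bash
python3 - <<'E'
from h import *
s=read_state(); print(s['eef_pos'],np.degrees(s['tool_rot']),s['width'],s['force'])
# tray target origin (582,-324), casting x along -y: grasp at x=+4.6 -> y -328.6
plan(-1,(582,-328.6,150,90))
E
```

```text
[624.45604969  -9.91472772 158.59193798] [-1.79794638e+02 -4.51491054e-02  1.01701598e+02] 13.212652404411553 [ 1.1319706   0.036972   -3.73546646]
-1 -3.37 -1.18 0.1 0 0 1.3; -1 -3.4 -1.1 0.09 0 0 1.3; -1 -3.42 -1.03 0.1 0 0 1.3; -1 -3.44 -0.95 0.09 0 0 1.3; -1 -3.47 -0.87 0.1 0 0 1.3
-1 -3.48 -0.79 0.09 0 0 1.3; -1 -3.5 -0.71 0.1 0 0 1.3; -1 -3.52 -0.63 0.09 0 0 1.3; -1 -3.53 -0.55 0.1 0 0 1.3
end [ 582.03068179 -328.6070439   149.99193798] 90.00159800021235
```

{"fn": "move_arm", "kwargs": {"targets": "-1 -3.4 -1.2 0 0 0 1.3; -1 -3.4 -1.1 0 0 0 1.3; -1 -3.4 -1 0 0 0 1.3; -1 -3.4 -0.9 0 0 0 1.3; -1 -3.5 -0.9 0 0 0 1.3"}}

```text
clock: 3.82
eef_pos: [601.8, -188.0, 158.6]
tool_rot: [-3.141, -0.001, 1.661]
force: [1.5, -0.4, -2.9]
width: 12.9
gripper_force: 59.4
```

{"fn": "move_arm", "kwargs": {"targets": "-1 -3.5 -0.8 0 0 0 1.3; -1 -3.5 -0.7 0 0 0 1.3; -1 -3.5 -0.6 0.1 0 0 1.3; -1 -3.5 -0.6 0.1 0 0 1.3; -1 0 0 0 0 0 0"}}

```text
clock: 4.23
eef_pos: [578.8, -340.0, 156.8]
tool_rot: [-3.139, 0.009, 1.559]
force: [-0.5, -3.3, -3.8]
width: 13.3
gripper_force: 59.4
```

```bash
python3 - <<'E'
from h import *
s=read_state(); print(s['eef_pos'],np.degrees(s['tool_rot']),s['width'],s['force'])
plan(-1,(582,-328.6,40,90))
snap('top','t2'); a=cv2.imread('pics/t2.png')
cv2.imwrite('pics/t2b.png',cv2.resize(a[140:320,230:530],(800,480),interpolation=cv2.INTER_CUBIC))
E
```

```text
[ 578.81506894 -339.97892666  156.84994009] [-179.85116836    0.53325234   89.33480165] 13.2891460779714 [-0.4808936  -3.2875406  -3.78879161]
-1 0.38 0.1 3.89 0 0 -0.2; -1 0.38 0.1 3.9 0 0 -0.2; -1 0.38 0.11 3.89 0 0 -0.3
end [ 582.00751478 -328.60416894   40.04994009] 90.03480164632296
```

View pics/t2b.png

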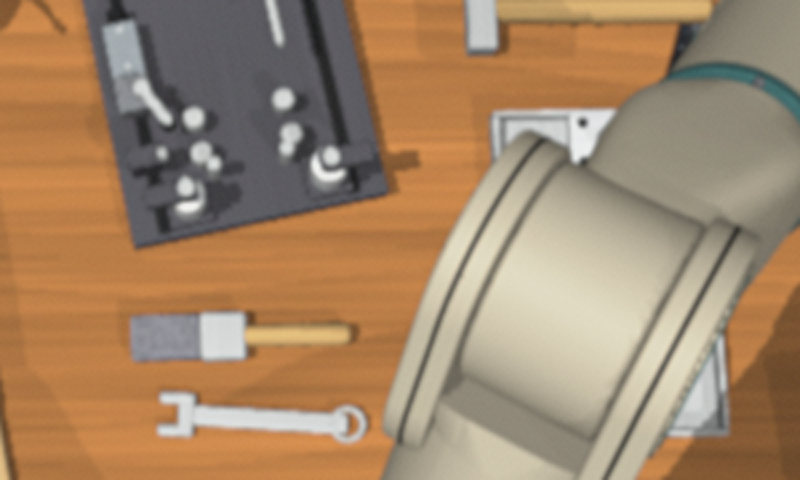

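The nest is empty and the lever sprung (roller at crop (170,115)); the arm hides the tray. The commanded pose is at target, the reading was mid-swing; descend.

{"fn": "move_arm", "kwargs": {"targets": "-1 0 0 2 0 0 0; -1 0 0 3 0 0 0; -1 0 0 3 0 0 0; -1 0 0 2 0 0 0; -1 0 0 0 0 0 0"}}

```text
clock: 4.7
eef_pos: [580.3, -324.6, 51.3]
tool_rot: [-3.133, -0.006, 1.572]
force: [-0.7, 1.0, -4.0]
width: 13.1
gripper_force: 59.3
```

{"fn": "move_arm", "kwargs": {"targets": "-1 0 0 0 0 0 0; -1 0 0 0 0 0 0; -1 0 0 0 0 0 0"}}

```text
clock: 4.95
eef_pos: [585.1, -329.0, 58.5]
tool_rot: [3.138, 0.002, 1.571]
force: [-0.1, -0.6, -3.7]
width: 13.0
gripper_force: 59.3
```

```bash
python3 - <<'E'
from h import *
s=read_state(); print(s['eef_pos'],np.degrees(s['tool_rot']),s['width'],s['force'])
snap('wrist','w2');a=cv2.imread('pics/w2.png');cv2.imwrite('pics/w2b.png',a)
E
```

```text
[ 585.12350365 -329.03413125   58.50563362] [1.79820906e+02 1.02271724e-01 9.00262419e+01] 12.9652233656992 [-0.12027824 -0.5905535  -3.69754906]
```

View pics/w2b.png

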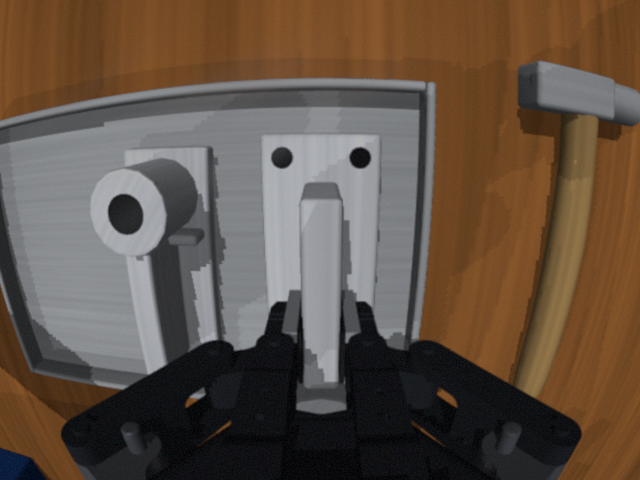

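The held casting hangs between finished and the tray's right wall with room on both sides. Lowering slowly.

{"fn": "move_arm", "kwargs": {"targets": "-1 0 0 0.7 0 0 0; -1 0 0 0.7 0 0 0; -1 0 0 0.6 0 0 0; -1 0 0 0.5 0 0 0; -1 0 0 0.3 0 0 0"}}

```text
clock: 5.42
eef_pos: [583.1, -327.9, 27.0]
tool_rot: [-3.14, -0.001, 1.571]
force: [-1.0, 1.2, -0.1]
width: 13.0
gripper_force: 60.2
```

{"fn": "move_arm", "kwargs": {"targets": "-1 0 0 0.1 0 0 0; -1 0 0 0.1 0 0 0; -1 0 0 0.1 0 0 0; -1 0 0 0 0 0 0; -1 0 0 0 0 0 0"}}

```text
clock: 5.83
eef_pos: [583.1, -327.9, 26.9]
tool_rot: [-3.141, -0.001, 1.571]
force: [-5.2, 3.8, 9.8]
width: 13.1
gripper_force: 61.3
```

Seated. Release, then rise.

{"fn": "move_arm", "kwargs": {"targets": "0 0 0 -0.1 0 0 0; 0 0 0 -0.1 0 0 0; 0 0 0 0 0 0 0; 0 0 0 0 0 0 0; 0 0 0 -0.5 0 0 0"}}

```text
clock: 6.25
eef_pos: [583.2, -328.1, 31.5]
tool_rot: [-3.14, -0.001, 1.571]
force: [0.5, 0.4, 0.8]
width: 42.4
gripper_force: 0.0
```

{"fn": "move_arm", "kwargs": {"targets": "0 0 0 -2 0 0 0; 0 0 0 -3 0 0 0; 0 0 0 -3 0 0 0; 0 0 0 -4 0 0 0; 0 0 0 -4 0 0 0"}}

```text
clock: 6.67
eef_pos: [583.1, -328.1, 193.5]
tool_rot: [-3.14, -0.001, 1.571]
force: [1.6, -0.6, -0.4]
width: 42.8
gripper_force: 0.0
```

{"fn": "move_arm", "kwargs": {"targets": "0 0 0 -4 0 0 0; 0 0 0 0 0 0 0; 0 0 0 0 0 0 0"}}

```text
clock: 6.92
eef_pos: [585.2, -329.5, 235.8]
tool_rot: [3.136, 0.003, 1.571]
force: [-0.1, 0.0, -1.1]
width: 42.8
gripper_force: 0.0
```

```bash
python3 - <<'E'
from h import *
s=read_state(); print(s['eef_pos'],np.degrees(s['tool_rot']),s['width'],s['force'])
snap('wrist','w3')
a=cv2.imread('pics/w3.png');cv2.imwrite('pics/w3b.png',a)
# blank origin (522.8,330.1) yaw -126.5; hover so camera sees it, grasp at x=5
d=np.array([np.cos(np.radians(-126.5)),np.sin(np.radians(-126.5))])
b=np.array([522.8,330.1])+5*d; print(b)
plan(0,(*b,230,53.5))
E
```

```text
[ 585.1739393  -329.51512415  235.82150098] [179.6664673    0.18144132  90.00732509] 42.83144543567351 [-0.11965469  0.00266219 -1.10983443]
[519.82588607 326.0807157 ]
0 3.85 -0.38 0.02 0 0 2.1; 0 3.83 -0.52 0.02 0 0 2.2; 0 3.81 -0.66 0.02 0 0 2.1; 0 3.78 -0.8 0.02 0 0 2.2; 0 3.75 -0.95 0.02 0 0 2.1
0 3.71 -1.08 0.02 0 0 2.2; 0 3.67 -1.23 0.02 0 0 2.1; 0 3.62 -1.36 0.02 0 0 2.2; 0 3.57 -1.5 0.02 0 0 2.1; 0 3.51 -1.63 0.02 0 0 2.2
0 3.45 -1.76 0.02 0 0 2.1; 0 3.38 -1.89 0.02 0 0 2.2; 0 3.3 -2.01 0.02 0 0 2.1; 0 3.23 -2.13 0.02 0 0 2.2; 0 3.14 -2.26 0.02 0 0 2.1
0 3.06 -2.37 0.02 0 0 2.2; 0 2.97 -2.49 0.01 0 0 2.1
end [519.83414322 326.13184973 230.01937493] 53.514479670009244
```

View pics/w3b.png

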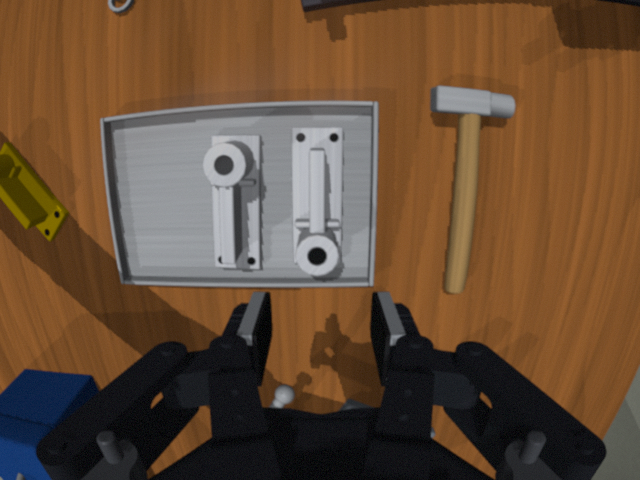

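Drilled stands in the tray beside finished, clear of walls. On to the blank.

{"fn": "move_arm", "kwargs": {"targets": "0 3.8 -0.4 0 0 0 2.1; 0 3.8 -0.5 0 0 0 2.2; 0 3.8 -0.7 0 0 0 2.1; 0 3.8 -0.8 0 0 0 2.2; 0 3.8 -0.9 0 0 0 2.1"}}

```text
clock: 7.38
eef_pos: [563.2, -134.2, 230.3]
tool_rot: [-3.138, -0.0, 1.382]
force: [0.7, 0.1, -0.3]
width: 43.2
gripper_force: 0.0
```

{"fn": "move_arm", "kwargs": {"targets": "0 3.7 -1.1 0 0 0 2.2; 0 3.7 -1.2 0 0 0 2.1; 0 3.6 -1.4 0 0 0 2.2; 0 3.6 -1.5 0 0 0 2.1; 0 3.5 -1.6 0 0 0 2.2"}}

```text
clock: 7.8
eef_pos: [544.3, 58.4, 230.5]
tool_rot: [-3.138, 0.002, 1.194]
force: [1.0, 0.4, -0.7]
width: 42.9
gripper_force: 0.0
```

{"fn": "move_arm", "kwargs": {"targets": "0 3.4 -1.8 0 0 0 2.1; 0 3.4 -1.9 0 0 0 2.2; 0 3.3 -2 0 0 0 2.1; 0 3.2 -2.1 0 0 0 2.2; 0 3.1 -2.3 0 0 0 2.1"}}

```text
clock: 8.22
eef_pos: [524.9, 249.8, 230.5]
tool_rot: [-3.14, 0.003, 1.007]
force: [0.1, -0.0, 0.2]
width: 42.6
gripper_force: 0.0
```

{"fn": "move_arm", "kwargs": {"targets": "0 3 -2.4 0 0 0 2.2; 0 2.5 -2 0 0 0 2.1; 0 0.5 -0.5 0 0 0 0; 0 0 0 0 0 0 0; 0 0 0 0 0 0 0"}}

```text
clock: 8.63
eef_pos: [518.0, 324.2, 230.8]
tool_rot: [3.141, 0.004, 0.934]
force: [0.8, -0.2, -0.2]
width: 42.8
gripper_force: 0.0
```

```bash
python3 - <<'E'
from h import *
s=read_state(); print(s['eef_pos'],np.degrees(s['tool_rot']),s['width'],s['force'])
snap('wrist','w4'); a=cv2.imread('pics/w4.png'); cv2.imwrite('pics/w4b.png',cv2.resize(a,(800,600),interpolation=cv2.INTER_CUBIC))
E
```

```text
[517.99946157 324.17633136 230.75007332] [179.99103594   0.20801004  53.54033121] 42.79547792556492 [ 0.82886688 -0.16788654 -0.15927303]
```

View pics/w4b.png

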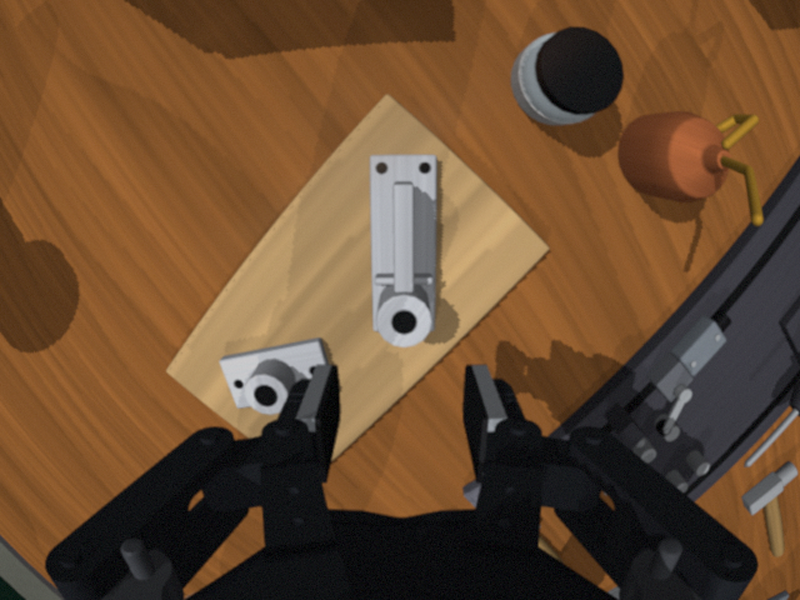

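Blank: hub top (404,322), plain-end corners (371,156),(437,156); bush at (270,375), clear of the fingers.

```bash
python3 - <<'E'
from h import *
np.set_printoptions(precision=1,suppress=True)
c=load('w4'); g=lambda u,v,z:w(c,u/1.25,v/1.25,z,True)
h=g(404,322,68);a=g(371,156,24);b=g(437,156,24);r1=g(404,184,62);r2=g(404,290,62)
e=(a+b)/2;d=(h-e)[:2];L=np.hypot(*d);print('L',L,np.linalg.norm(a-b),np.linalg.norm(r1-r2))
y=np.degrees(np.arctan2(d[1],d[0])); O=(e[:2]+d/L*70*L/115); print(y,O,'rib',np.degrees(np.arctan2(*(r2-r1)[1::-1])))
G=O+d/L*5; print(G)
plan(0,(*G,80,y+180),(*G,34,y+180))
E
```

```text
L 114.37998282018586 49.00415251999146 73.66539042016252
-126.55261153587752 [523.8 329.7] rib -126.42175313470169
[520.9 325.6]
0 0.09 0.01 3.78 0 0 0; 0 0.08 0 3.78 0 0 0; 0 0.09 0.01 3.79 0 0 0; 0 0.08 0 3.78 0 0 0; 0 0 0 2.3 0 0 0
0 0 0 2.3 0 0 0
end [520.8 325.6  34. ] 53.405106040863004
```

{"fn": "move_arm", "kwargs": {"targets": "0 0.1 0 3.8 0 0 0; 0 0.1 0 3.8 0 0 0; 0 0.1 0 3.8 0 0 0; 0 0 0 3.2 0 0 0; 0 0 0 2 0 0 0"}}

```text
clock: 9.1
eef_pos: [519.3, 323.9, 63.0]
tool_rot: [-3.141, 0.005, 0.93]
force: [-1.1, -0.3, -0.5]
width: 42.8
gripper_force: 0.0
```

{"fn": "move_arm", "kwargs": {"targets": "0 0 0 2 0 0 0; 0 0 0 1 0 0 0; 0 0 0 0 0 0 0; 0 0 0 0 0 0 0; 0 0 0 0 0 0 0"}}

```text
clock: 9.52
eef_pos: [521.8, 327.4, 37.7]
tool_rot: [3.14, -0.002, 0.933]
force: [0.1, 0.1, 0.0]
width: 42.8
gripper_force: 0.0
```

{"fn": "move_arm", "kwargs": {"targets": "-1 0 0 0 0 0 0; -1 0 0 0 0 0 0; -1 0 0 0 0 0 0; -1 0 0 0 0 0 0; -1 0 0 0 0 0 0"}}

```text
clock: 9.93
eef_pos: [521.5, 328.1, 37.7]
tool_rot: [3.14, -0.002, 0.934]
force: [0.5, -0.2, 7.2]
width: 12.9
gripper_force: 59.7
```

{"fn": "move_arm", "kwargs": {"targets": "-1 0 0 -0.3 0 0 0; -1 0 0 -1.5 0 0 0; -1 0 0 -3.5 0 0 0; -1 0 0 -4 0 0 0; -1 0 0 -4 0 0 0"}}

```text
clock: 10.35
eef_pos: [518.7, 327.2, 169.2]
tool_rot: [-3.14, 0.004, 0.934]
force: [0.5, 1.6, -4.9]
width: 12.7
gripper_force: 59.2
```

```bash
python3 - <<'E'
from h import *
s=read_state(); print(s['eef_pos'],np.degrees(s['tool_rot']),s['width'],s['force'])
plan(-1,(*fx(4,-22.7),165,101.6),p=(521,326.5,165,53.5))
E
```

```text
[518.65546284 327.22675254 169.21551018] [-179.90628771    0.2422752    53.51593074] 12.708378594301296 [ 0.46607845  1.64220574 -4.92040503]
-1 -2.18 3 0 0 0 -4.8; -1 -2.42 2.81 0 0 0 -4.8; -1 -2.65 2.6 0 0 0 -4.8; -1 -2.85 2.37 0 0 0 -4.8; -1 -3.04 2.12 0 0 0 -4.8
-1 -3.21 1.86 0 0 0 -4.8; -1 -3.35 1.59 0 0 0 -4.8; -1 -3.47 1.3 0 0 0 -4.8; -1 -3.57 1 0 0 0 -4.9; -1 -3.65 0.7 0 0 0 -4.8
end [633.13214493 -27.04143933 165.        ] 101.59999999999998
```

{"fn": "move_arm", "kwargs": {"targets": "-1 -2.2 3 0 0 0 -4.8; -1 -2.4 2.8 0 0 0 -4.8; -1 -2.6 2.6 0 0 0 -4.8; -1 -2.9 2.4 0 0 0 -4.8; -1 -3 2.1 0 0 0 -4.8"}}

```text
clock: 10.77
eef_pos: [575.7, 149.9, 168.6]
tool_rot: [-3.14, 0.001, 1.358]
force: [-0.2, -0.0, -3.9]
width: 13.0
gripper_force: 59.3
```

{"fn": "move_arm", "kwargs": {"targets": "-1 -3.2 1.9 0 0 0 -4.8; -1 -3.4 1.6 0 0 0 -4.8; -1 -3.5 1.3 0 0 0 -4.8; -1 -3.6 1 0 0 0 -4.9; -1 -2.6 0.7 0 0 0 -4.8"}}

```text
clock: 11.18
eef_pos: [631.1, -20.9, 168.5]
tool_rot: [-3.139, 0.002, 1.774]
force: [-0.1, -0.2, -6.2]
width: 13.2
gripper_force: 59.3
```

{"fn": "move_arm", "kwargs": {"targets": "-1 -0.8 0 0 0 0 0; -1 0 0 0 0 0 0; -1 0 0 0 0 0 0; -1 0 0 0 0 0 0; -1 0 0 0 0 0 0"}}

```text
clock: 11.6
eef_pos: [632.9, -21.0, 168.9]
tool_rot: [-3.14, -0.002, 1.776]
force: [1.0, 0.5, -4.8]
width: 12.9
gripper_force: 59.4
```

```bash
python3 - <<'E'
from h import *
s=read_state(); print(s['eef_pos'],np.degrees(s['tool_rot']),s['width'],s['force'])
plan(-1,(*fx(4,-22.7),165,101.6))
snap('wrist','w5'); a=cv2.imread('pics/w5.png'); cv2.imwrite('pics/w5b.png',cv2.resize(a,(800,600),interpolation=cv2.INTER_CUBIC))
E
```

```text
[632.9243281  -21.02720341 168.8548228 ] [-1.79933847e+02 -1.01330326e-01  1.01777638e+02] 12.917908321586909 [ 1.00855632  0.53797739 -4.80119176]
-1 -0.59 -0.11 0.39 0 0 0.2
end [633.05175879 -27.02751685 164.9548228 ] 101.57763768959418
```

View pics/w5b.png

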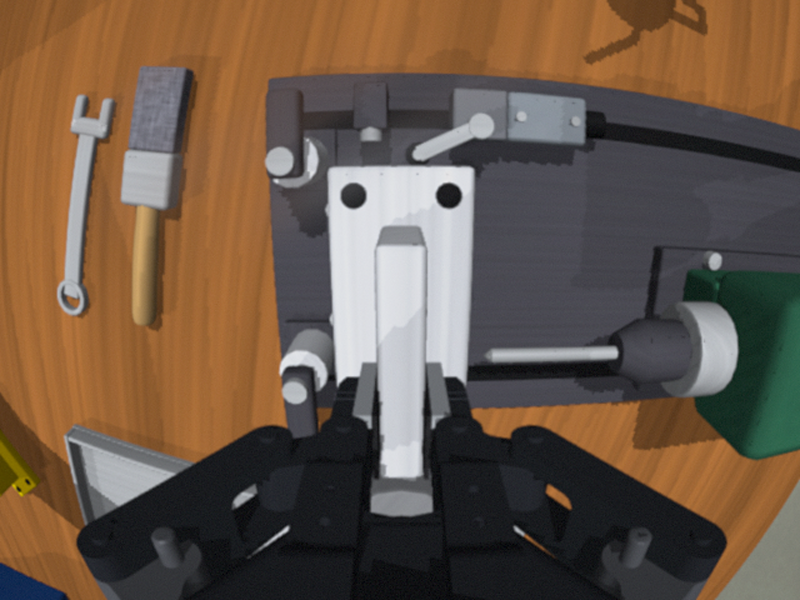

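Held blank: plain-end corners at (329,167),(474,167), end-stop button at (371,134), roller at (418,155). Checking its offset in the grip.

```bash
python3 - <<'E'
from h import *
np.set_printoptions(precision=1,suppress=True)
c=load('w5'); g=lambda u,v,z:w(c,u/1.25,v/1.25,z,True)
M=R.from_euler('z',11.6,degrees=True).as_matrix()[:2,:2]
F=lambda p:M.T@(p[:2]-np.array([624.6,-5.6]))
a=g(329,167,155.2);b=g(474,167,155.2)
print(np.linalg.norm(a-b),F(a),F(b),'tcp',F(read_state()['eef_pos']))
print('btn',F(g(371,139,102-45)),'(-12,70)','roller',F(g(418,155,56)),'(14,62)','tip',F(g(489,355,79)))
plan(-1,(*fx(4,-23.5),165,101.6),(*fx(4,-23.5),90,101.6))
E
```

```text
48.78531554942831 [-19.7  57.2] [29.1 57.3] tcp [  5.2 -17.1]
btn [-11.9  70.8] (-12,70) roller [13.6 62. ] (14,62) tip [ 53.5 -45.2]
-1 -0.64 -0.12 0.4 0 0 0.2; -1 0 -0 3.75 0 0 0; -1 0 -0 3.75 0 0 0
end [633.3 -27.8  90. ] 101.5751284600552
```

{"fn": "move_arm", "kwargs": {"targets": "-1 -0.7 0 1 0 0 0.2; -1 0 0 2 0 0 0; -1 0 0 2 0 0 0; -1 0 0 1.5 0 0 0; -1 0 0 0.8 0 0 0"}}

```text
clock: 12.07
eef_pos: [633.4, -30.4, 93.5]
tool_rot: [-3.138, -0.001, 1.77]
force: [-0.9, 0.3, -4.5]
width: 12.8
gripper_force: 59.2
```

{"fn": "move_arm", "kwargs": {"targets": "-1 0 0 0.5 0 0 0; -1 0 0 0 0 0 0; -1 0 0 0 0 0 0; -1 0 0 0 0 0 0; -1 0 0 0 0 0 0"}}

```text
clock: 12.48
eef_pos: [635.9, -30.7, 92.4]
tool_rot: [3.14, 0.0, 1.77]
force: [-0.5, -0.5, -3.6]
width: 12.5
gripper_force: 59.2
```

{"fn": "move_arm", "kwargs": {"targets": "-1 0 0 0.6 0 0 0; -1 0 0 0.5 0 0 0; -1 0 0 0.4 0 0 0; -1 0 0 0.3 0 0 0; -1 0 0 0 0 0 0"}}

```text
clock: 12.9
eef_pos: [634.3, -30.6, 72.2]
tool_rot: [-3.14, -0.0, 1.77]
force: [-0.1, -0.2, -5.0]
width: 12.9
gripper_force: 59.4
```

{"fn": "move_arm", "kwargs": {"targets": "-1 0 0 0.1 0 0 0; -1 0 0 0.1 0 0 0; -1 0 0 0.1 0 0 0; -1 0 0 0 0 0 0; -1 0 0 0 0 0 0"}}

```text
clock: 13.32
eef_pos: [635.3, -30.7, 70.7]
tool_rot: [3.141, 0.0, 1.77]
force: [-0.2, 0.7, -1.8]
width: 12.9
gripper_force: 59.7
```

{"fn": "move_arm", "kwargs": {"targets": "-1 0.6 0 0.05 0 0 0; -1 0.6 0 0 0 0 0; -1 0.5 0 0 0 0 0; -1 0.2 0 0 0 0 0; -1 0 0 0 0 0 0"}}

```text
clock: 13.73
eef_pos: [632.0, -11.8, 70.6]
tool_rot: [3.14, 0.001, 1.771]
force: [-0.0, -3.8, 5.6]
width: 12.9
gripper_force: 60.9
```

{"fn": "move_arm", "kwargs": {"targets": "-1 0 -0.2 0 0 0 0; -1 0 -0.2 0 0 0 0; -1 0 -0.1 0 0 0 0; -1 0 0 0 0 0 0; -1 0 0 0 0 0 0"}}

```text
clock: 14.15
eef_pos: [628.9, -11.6, 70.8]
tool_rot: [3.136, -0.0, 1.77]
force: [4.9, -0.7, 3.6]
width: 13.1
gripper_force: 60.6
```

```bash
cat >> h.py <<'E'
def F(p):
    M=R.from_euler('z',11.6,degrees=True).as_matrix()[:2,:2]
    return M.T@(np.array(p[:2])-np.array([624.6,-5.6]))
E
python3 - <<'E'
from h import *
s=read_state(); print(s['eef_pos'],F(s['eef_pos']),np.degrees(s['tool_rot']),s['force'])
E
```

```text
[628.87012661 -11.64334144  70.77468285] [ 2.9677278  -6.77853589] [ 1.79687959e+02 -2.39706476e-02  1.01438916e+02] [ 4.86245156 -0.74823838  3.61755601]
```

{"fn": "move_arm", "kwargs": {"targets": "-1 0 -0.1 0 0 0 0; -1 0 -0.1 0 0 0 0; -1 0 -0.1 0 0 0 0; -1 0 0 0 0 0 0; -1 0 0 0 0 0 0"}}

```text
clock: 14.57
eef_pos: [626.0, -11.9, 70.8]
tool_rot: [3.136, -0.001, 1.771]
force: [5.1, 0.5, 4.0]
width: 12.7
gripper_force: 60.6
```

{"fn": "move_arm", "kwargs": {"targets": "-1 0.1 0 0 0 0 0; -1 0.1 0 0 0 0 0; -1 0.1 0 0 0 0 0; -1 0 0 0 0 0 0; -1 0 0 0 0 0 0"}}

```text
clock: 14.98
eef_pos: [625.5, -11.5, 70.8]
tool_rot: [3.136, 0.002, 1.77]
force: [5.1, -4.3, 3.5]
width: 12.9
gripper_force: 60.6
```

```bash
python3 - <<'E'
from h import *
s=read_state(); print(s['eef_pos'],F(s['eef_pos']),np.degrees(s['tool_rot']),s['force'])
E
```

```text
[625.45032146 -11.51345492  70.76107451] [-0.35611137 -5.96365495] [1.79699150e+02 1.23468098e-01 1.01389546e+02] [ 5.05509621 -4.2811914   3.47689639]
```

{"fn": "move_arm", "kwargs": {"targets": "-1 0.1 0 0 0 0 0; -1 0.1 0 0 0 0 0; -1 0.1 0 0 0 0 0; -1 0 0 0 0 0 0; -1 0 0 0 0 0 0"}}

```text
clock: 15.4
eef_pos: [625.2, -10.3, 70.9]
tool_rot: [3.136, 0.004, 1.769]
force: [5.5, -6.4, 4.0]
width: 13.1
gripper_force: 60.6
```

{"fn": "move_arm", "kwargs": {"targets": "-1 0 -0.1 0 0 0 0; -1 0 -0.1 0 0 0 0; -1 0 -0.1 0 0 0 0; -1 0 0 0 0 0 0; -1 0 0 0 0 0 0"}}

```text
clock: 15.82
eef_pos: [624.9, -10.3, 71.2]
tool_rot: [3.131, 0.005, 1.769]
force: [10.1, -6.4, 0.7]
width: 12.8
gripper_force: 60.2
```

```bash
python3 - <<'E'
from h import *
s=read_state(); print(s['eef_pos'],F(s['eef_pos']),np.degrees(s['tool_rot']),s['force'])
snap('top','t3'); a=cv2.imread('pics/t3.png'); 
snap('wrist','w6'); b=cv2.imread('pics/w6.png')
cv2.imwrite('pics/w6b.png',cv2.resize(b[40:340,180:480],(600,600),interpolation=cv2.INTER_CUBIC))
E
```

```text
[624.89264045 -10.27844213  71.18422236] [-0.65406807 -4.64172965] [179.36772104   0.28439783 101.37657042] [10.12775734 -6.42471437  0.68878233]
```

View pics/w6b.png

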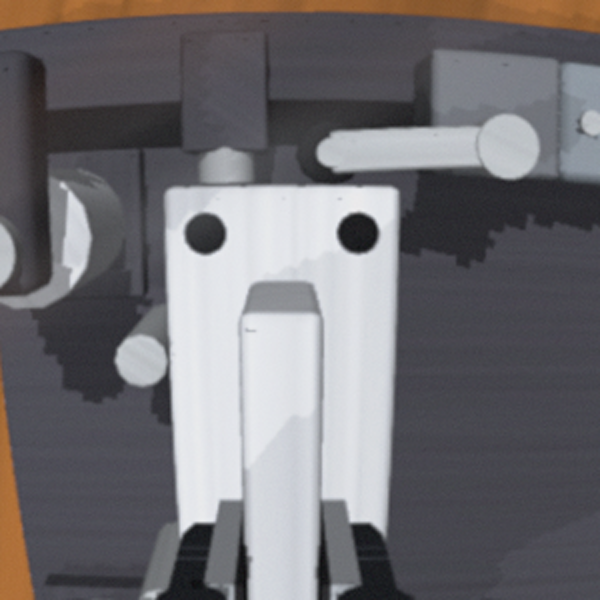

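The foot touches the side pin at left (crop (165,350)) and almost/just meets the button (227,185); the lever is over. One more push along +y, easing x.

{"fn": "move_arm", "kwargs": {"targets": "-1 0.1 0.1 0 0 0 0; -1 0.1 0 0 0 0 0; -1 0.1 0 0 0 0 0; -1 0.1 0 0 0 0 0; -1 0 0 0 0 0 0"}}

```text
clock: 16.33
eef_pos: [624.8, -9.5, 71.3]
tool_rot: [3.132, 0.009, 1.768]
force: [9.8, -11.3, 0.4]
width: 12.8
gripper_force: 60.2
```

```bash
python3 - <<'E'
from h import *
np.set_printoptions(precision=2,suppress=True)
s=read_state(); print(s['eef_pos'],F(s['eef_pos']),np.degrees(s['tool_rot']),s['force'])
E
```

```text
[624.82  -9.47  71.29] [-0.56 -3.83] [179.43   0.5  101.29] [  9.83 -11.31   0.42]
```

{"fn": "move_arm", "kwargs": {"targets": "-1 -0.15 0.15 0 0 0 0; -1 -0.15 0.15 0 0 0 0; -1 0 0 0 0 0 0; -1 0 0 0 0 0 0"}}

```text
clock: 16.67
eef_pos: [625.1, -9.6, 70.8]
tool_rot: [3.138, 0.004, 1.769]
force: [4.7, -7.9, 5.2]
width: 12.6
gripper_force: 60.8
```

{"fn": "move_arm", "kwargs": {"targets": "-0.5 0 0 0 0 0 0; -0.2 0 0 0 0 0 0; 0 0 0 0 0 0 0; 0 0 0 0 0 0 0; 0 0 0 0 0 0 0"}}

```text
clock: 17.08
eef_pos: [622.2, -5.6, 69.3]
tool_rot: [-3.14, -0.001, 1.771]
force: [0.2, -0.9, -0.0]
width: 43.2
gripper_force: 0.0
```

{"fn": "move_arm", "kwargs": {"targets": "0 0 0 -1 0 0 0; 0 0 0 -2 0 0 0; 0 0 0 -3 0 0 0; 0 0 0 -4 0 0 0; 0 0 0 -4 0 0 0"}}

```text
clock: 17.5
eef_pos: [622.1, -6.4, 211.3]
tool_rot: [-3.14, -0.0, 1.77]
force: [0.8, 0.9, 0.5]
width: 42.8
gripper_force: 0.0
```

{"fn": "move_arm", "kwargs": {"targets": "0 0 0 -2 0 0 0; 0 0 0 0 0 0 0; 0 0 0 0 0 0 0; 0 0 0 0 0 0 0"}}

```text
clock: 17.83
eef_pos: [622.1, -6.3, 229.2]
tool_rot: [-3.14, -0.001, 1.77]
force: [-0.2, -0.3, -0.1]
width: 43.1
gripper_force: 0.0
```

```bash
python3 - <<'E'
from h import *
s=read_state(); print(s['eef_pos'],F(s['eef_pos']),s['force'],s['width'])
snap('wrist','w7'); b=cv2.imread('pics/w7.png')
cv2.imwrite('pics/w7b.png',cv2.resize(b[90:315,220:520],(800,600),interpolation=cv2.INTER_CUBIC))
E
```

```text
[622.1112973   -6.2776692  229.24860362] [-2.57413589 -0.16340481] [-0.18570528 -0.2750888  -0.08797425] 43.109930903790044
```

View pics/w7b.png

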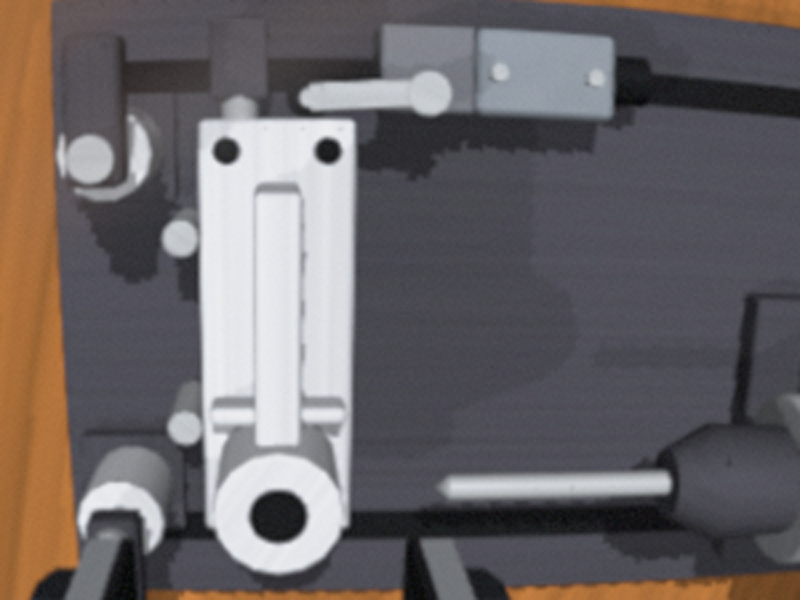

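The blank lies against both pins (185,240)/(185,428) and the end stop (240,112), the lever is level (about 0.43 rad), and nothing touches the robot. Handing in.

```bash
python3 - <<'E'
from h import *
print(order.finish_job())
E
```

```text
the job is handed in; nothing more can be done
None
```

The drilled casting stands upright in the tray beside the finished one, the blank is home in the nest holding the switch lever over (about 0.43 rad, read from the last picture), and the job is handed in; the hand-in returned no verdict.

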